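# Push the used tin off the bar into the hanging recycling caddy

### The arm

A 7-joint arm with a two-finger parallel gripper is mounted at the origin on a cart in front of the work surface, level with it; the furniture and walls round the work are solid. World frame = base frame: x ahead of the robot, y to its left, z up, the work surface at z = 0. Lengths are in m, angles in rad, forces in N, time in s.
With the tool pointing down it reaches from about 0.425 to 0.95 m from the base axis. Payload 4.7 kg.
Tool frame: the origin (TCP) lies between the finger pads; the fingertips stand 25 mm ahead of it and the grasp point (between the pads) lies 6 mm ahead of it; x points along the fingers, z is the direction in which the jaws open and shut, and the axes are right-handed (so a half turn about x gives the same grasp; the last joint's range is limited). The gripper opens to 85 mm and grips with 20 to 120 N. Pads are 22 mm wide; open, the fingers measure 114 mm over their backs; the gripper's body (76 mm by 85 mm) begins 54 mm behind the grasp point. The pads swing forward as they close: fully open they stand 13 mm farther back than shut.
Start: joints at [-1.172, 0.469, -0.049, 1.532, 0.024, 1.141, -0.082], TCP at [0.28, 0.614, 0.256] pointing down, gripper open.
Joint ranges: [-2.59, 2.59], [-0.33, 1.99], [-1.39, 1.29], [0.1, 2.45], [-1.04, 4.18], [0.21, 1.99], [-2.66, 2.66]. Speed limits (rad/s): [2.57, 2.57, 3.14, 3.14, 3.14, 3.14, 3.14].

### API

Orientations are given as a 3x3 rotation matrix whose columns are the frame's x, y, z axes.
In Python, from rig import * gives the robot as it stands. Calls block until the motion is done:
- movep(position, orientation): joint-space move of the TCP to a pose.
- move_l(position, attitude=None, feed=0.15, until_force=None): straight line of the TCP; attitude=None keeps the orientation; feed is the mean speed in m/s. With until_force (N) it stops when the force on the tool has changed by that much, and returns True; else False.
- move_joints(angles): joint-space move.
- command_gripper(opening, newtons=None): finger opening in m; newtons is the grip in N (None keeps the last); returns when the fingers have stopped.
- sleep(seconds).
- inverse_kinematics(position, orientation): joint angles nearest the present ones, or None.
- sense(): the state.
- camera(name): name is "side" or "top"; returns (picture, depth): 400x640x3 uint8, red, green, blue; 400x640 float32, m along the optical axis (not along the pixel's ray), 0 where there is no reading.
- camera_params(name): a dict with "K" (3x3 intrinsics, pixels), "position" and "rotation" of the camera in the world. Camera axes: x right, y down, z forward; pixel columns grow to the right and rows downward; lengths in m; the calibration is good to about 2 mm. A picture is of the moment at which its call begins. camera_params takes no time and is no camera call.
A pose or a line that the arm cannot do raises Unreachable and nothing moves.
- finish_job(): hands the job in, once; it reports no verdict.
The state is a dict: "time_s": time; "joint_pos": joint angles; "qd": joint speeds; "joint_efforts": joint torques, N m; "position": TCP position; "tcp_rot": TCP orientation; "wrist_force": force on the tool from outside, world axes, zero at the start; "ft_torque": the same for the moment, N m; "finger_gap": finger opening in m.
Only numpy, scipy, OpenCV 4.12 (cv2) and the standard library are available. Lean on these libraries where they do the work, as an engineer would, in place of code of your own. Each camera call takes 0.05 s, during which the arm holds its last target. There are 200 camera calls.

### The job

Clear away the used flat tin that stands by the caddy: swing the wooden lid of the steel caddy at the bar's edge fully aside by its knob, push that tin along the bar and over the edge so that it drops into the caddy, then swing the lid fully shut again. Leave the taller tin, the jam jar and the mug standing where they are.

Things in the scene. Friction and masses are not known exactly. Their poses are not given: they have to be found in the camera images.
- caddy: Steel recycling caddy hung on a rail at the robot's side of the bar; fixed. Origin: on the bar's near edge, level with the bar's top (the bar is x > 0, its top z = 0), midway along the caddy. x points inwards over the bar, square to its straight edge; y to the left along the edge; z up. Open inside from x = -141 to -21 mm, y = -60 to +60 mm.
- mouth (a point): Centre of the caddy's open mouth, 81 mm out from the bar's edge, level with the bar's top. The rim lies 4 mm below the bar's top and its near wall 18 mm from the bar, so that a tin slides across and tips in once its centre is past the wall. Inner floor 162 mm below the bar's top.
- lid (a joint): Swivel angle of the caddy's wooden lid about its upright pin, rad: 0 = shut over the mouth (stop), 1.65 = swung aside to the left (stop); grows counter-clockwise seen from above. Beyond about 1.55 the way to the mouth is free. It may stand ajar at the start. A sideways push of about 1 N at the knob turns it; it stays where it is left.
- lid_pin (a point): Pivot axis of the lid, on its top, at the caddy's outer left corner: x = -128, y = +80 mm in the caddy's frame. The lid is a board 193 x 168 x 6 mm whose top is 10 mm and underside 4 mm above the bar's top, so it swings over the bar, reaching up to 0.22 m from the pin. Shut, it spans x = -148 to +45, y = -70 to +98 mm.
- knob (a point): Centre, half-way up, of the upright round steel knob on the lid, near the corner opposite the pin: 34 mm tall (10 to 44 mm above the bar), 25 mm thick, with a 30 mm head. It moves with the lid on a circle of radius 195 mm about the pin; shut, it stands at x = +20, y = -47 mm in the caddy's frame.
- flat_tin_center (a point): Centre of the used tin: the flat wide one, a closed round tin 87 mm across and 40 mm tall (point 20 mm above its underside), standing on the bar just behind the caddy and its lid; too wide to grip, about 0.1 kg.
- tall_tin_center (a point): Centre of the other tin, to be left alone: narrower and taller, 75 mm across and 58 mm tall (point 29 mm above its underside).
- jam_center (a point): Centre of a jam jar, 72 mm across, 102 mm tall, to be left alone; it and the tall tin stand farther in, either one on the left.
- mug_center (a point): Centre of the white mug nearest the caddy, 92 mm across the body and 127 mm with its handle, 95 mm tall, to be left alone, farther in and to the left.

How it is judged:
On the way, in this order (a step that is already met when the one before it is completed fails the run):
1. the lid is swung aside, by 1.4 rad or more (value of joint lid above 1.4 rad), for 0.1 s.
2. the flat tin lies inside the caddy (x of flat_tin_center in the frame of caddy between -0.145 and -0.018 m and y of flat_tin_center in the frame of caddy between -0.063 and 0.063 m and z of flat_tin_center in the frame of caddy between -0.17 and -0.04 m), for 0.2 s.
At the end, for the whole second after the job is handed in: The lid is shut to within 0.06 rad, the flat tin lies at rest inside the caddy with its centre at least 40 mm below the bar's top, and the tall tin, the jam jar and the mug stand within 30 mm of where they stood (all of step 2 and value of joint lid below 0.06 rad and linear speed of flat_tin below 0.05 m/s and distance of each of tall_tin_center, jam_center, mug_center from where it was at the start of the episode below 0.03 m); the robot touches nothing.
It fails at once if the tall tin is shoved more than 30 mm or tipped (distance of tall_tin_center from where it was at the start of the episode above 0.03 m or angle between tall_tin_center's own z axis and vertical above 0.35 rad).
It fails at once if the jam jar is shoved more than 30 mm or tipped (distance of jam_center from where it was at the start of the episode above 0.03 m or angle between jam_center's own z axis and vertical above 0.35 rad).
It fails at once if the mug is shoved more than 30 mm or tipped (distance of mug_center from where it was at the start of the episode above 0.03 m or angle between mug_center's own z axis and vertical above 0.35 rad).
It also fails if it takes over 72 s, if anything falls off the work surface, if the arm or the gripper's body presses on something with over 40 N, if the wrist force passes 120 N, or if a joint passes its speed limit or range.

## Working session

There is one attempt and no reset: what is moved stays moved. The work goes in short steps, each a Python script; the robot and the scene stay as the last script left them, time stands still between calls to the robot, and variables do not carry over. Pictures are saved under pics/ and viewed, on a budget of 10 in all, crops included, one or two more only if the job needs it, and the job is handed in when it is done.

```bash
mkdir -p pics; ls; python3 - <<'E'
from rig import *
import cv2,numpy as np
for n in("top","side"):
    p,d=camera(n);cv2.imwrite(f"pics/{n}0.png",p[:,:,::-1]);np.save(f"pics/{n}0.npy",d)
    print(n,camera_params(n))
print(sense()["tcp_rot"],sense()["time_s"])
E
```

```text
pics
top {'K': array([[410.37256181,   0.        , 321.76788978],
       [  0.        , 410.37256181, 199.16122549],
       [  0.        ,   0.        ,   1.        ]]), 'position': array([0.37409753, 0.19647064, 0.90120639]), 'rotation': array([[ 0.04399096, -0.97247988,  0.22879617],
       [-0.99902138, -0.04176865,  0.01454894],
       [-0.00459205, -0.22921228, -0.97336563]])}
side {'K': array([[391.30699735,   0.        , 313.19859715],
       [  0.        , 391.30699735, 195.02627061],
       [  0.        ,   0.        ,   1.        ]]), 'position': array([0.53762061, 0.89738199, 0.68935229]), 'rotation': array([[-0.99973037, -0.01137742,  0.02024217],
       [-0.02266035,  0.66834169, -0.74350917],
       [-0.00506947, -0.74376739, -0.6684193 ]])}
[[-6.89857434e-04 -9.09893365e-01  4.14841642e-01]
 [-1.66960638e-03  4.14842210e-01  9.09891836e-01]
 [-9.99998368e-01 -6.49266033e-05 -1.80534575e-03]] 0.1
```

View pics/top0.png

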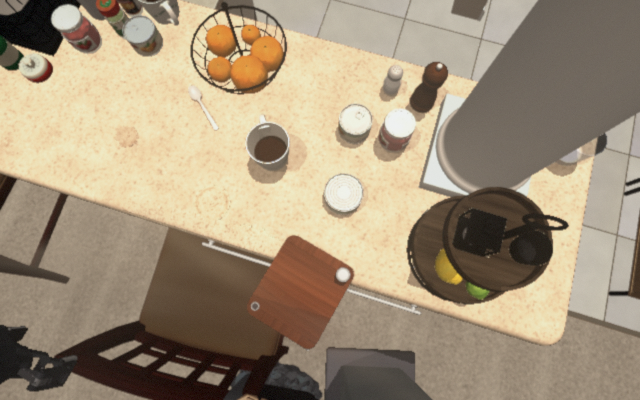

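View pics/side0.png

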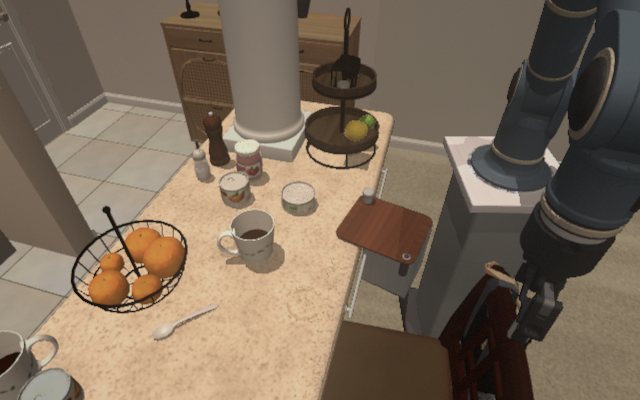

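The top view shows the lid pin at (255,306), the knob at (343,274), the flat tin at (343,193), the tall tin at (355,122), the jam jar at (396,130) and the mug at (268,146). The bar's near edge runs from about (30,180) to (540,340). In the side view the lid is ajar and the same objects are confirmed.

```bash
cat >h.py <<'E'
import numpy as np,cv2
from rig import *
def ray(n,u,v,z):
    P=camera_params(n);d=P["rotation"]@np.linalg.solve(P["K"],[u,v,1.]);c=P["position"]
    return c+d*(z-c[2])/d[2]
def pix(n,X):
    P=camera_params(n);q=P["K"]@(P["rotation"].T@(np.array(X)-P["position"]));return q[:2]/q[2]
def pts(n,d):
    P=camera_params(n);v,u=np.mgrid[:400,:640]
    r=np.stack([u,v,np.ones_like(u)],-1)@np.linalg.inv(P["K"]).T*d[...,None]
    return r@P["rotation"].T+P["position"]
E
python3 - <<'E'
from h import *
d=np.load("pics/top0.npy");X=pts("top",d);Z=X[...,2]
img=cv2.imread("pics/top0.png")
# edge: last bar pixel per column, z~0
E=[]
for u in list(range(20,200,4))+list(range(360,410,4)):
    col=np.where((abs(Z[:,u])<.006)&(d[:,u]>0))[0]
    if len(col): E.append(X[col.max(),u])
E=np.array(E);print("bar z",np.median(E[:,2]))
for _ in range(4):
    p=np.polyfit(E[:,1],E[:,0],1);r=E[:,0]-np.polyval(p,E[:,1]);print(p,len(E),r.std());E=E[abs(r)<max(.003,1.5*r.std())]
for n,u,v,h in(("flat",343,193,.04),("tall",355,122,.058),("jam",396,130,.102),("mug",268,146,.095),("knob",343,274,.044)):
    r=20 if n!="knob" else 12; R=34 if n!="knob" else 14
    m=np.zeros(Z.shape,np.uint8);cv2.circle(m,(u,v),R,1,-1)
    m=(m>0)&(abs(Z-h)<.008)
    q=np.argwhere(m)[:,::-1].astype(np.float32)
    (cx,cy),rr=cv2.minEnclosingCircle(q);
    P=X[m];(wx,wy),wr=cv2.minEnclosingCircle(P[:,:2].astype(np.float32))
    print(n,len(q),(cx,cy),rr,"ray",ray("top",cx,cy,h),"world",wx,wy,"diam",2*wr,"z",np.median(P[:,2]))
m=(abs(Z-.010)<.006);m[:230]=0;m[350:]=0;m[:,:240]=0;m[:,360:]=0
b=(img[...,2].astype(int)-img[...,0]>35)&m
c=max(cv2.findContours(b.astype(np.uint8),0,1)[0],key=cv2.contourArea)
P=np.array([X[y,x,:2] for x,y in c[:,0]],np.float32);print("lid rect",cv2.minAreaRect(P),cv2.boxPoints(cv2.minAreaRect(P)))
print("pin",ray("top",255,306,.01))
c=img[170:370,200:420];cv2.imwrite("pics/lid.png",cv2.resize(c,None,fx=3,fy=3,interpolation=2)[:600])
E
```

```text
bar z -0.004164133284941807
[0.26712056 0.36676302] 58 0.0012760229324089384
[0.26727962 0.36666215] 56 0.001116187187595843
[0.26727962 0.36666215] 56 0.001116187187595843
[0.26727962 0.36666215] 56 0.001116187187595843
flat 1202 (343.1826477050781, 192.06288146972656) 19.839618682861328 ray [0.59428668 0.1637316  0.04      ] world 0.5946831703186035 0.16374509036540985 diam 0.0864812582731247 z 0.03736145162100901
tall 887 (362.17181396484375, 125.50386047363281) 25.96052360534668 ray [0.74266653 0.12747699 0.058     ] world 0.7474298477172852 0.12531721591949463 diam 0.11623364686965942 z 0.055572472772501214
jam 756 (399.2966003417969, 123.51695251464844) 15.71200180053711 ray [0.73114461 0.05370011 0.102     ] world 0.7326372861862183 0.05336069315671921 diam 0.06701164692640305 z 0.10162093685994467
mug 292 (266.0381774902344, 140.39694213867188) 23.933347702026367 ray [0.68466685 0.33044956 0.095     ] world 0.6878190040588379 0.33143484592437744 diam 0.10914760082960129 z 0.09378007103626906
knob 163 (342.30950927734375, 274.6428527832031) 7.167119979858398 ray [0.41808693 0.1600637  0.044     ] world 0.418387770652771 0.15998387336730957 diam 0.029651159420609474 z 0.04364916045109557
lid rect ((0.384319543838501, 0.24688871204853058), (0.16829600930213928, 0.19465449452400208), 62.04721450805664) [[0.2589032  0.21817946]
 [0.43084818 0.12693636]
 [0.5097359  0.27559796]
 [0.3377909  0.36684108]]
pin [0.34686626 0.33996949 0.01      ]
```

View pics/lid.png

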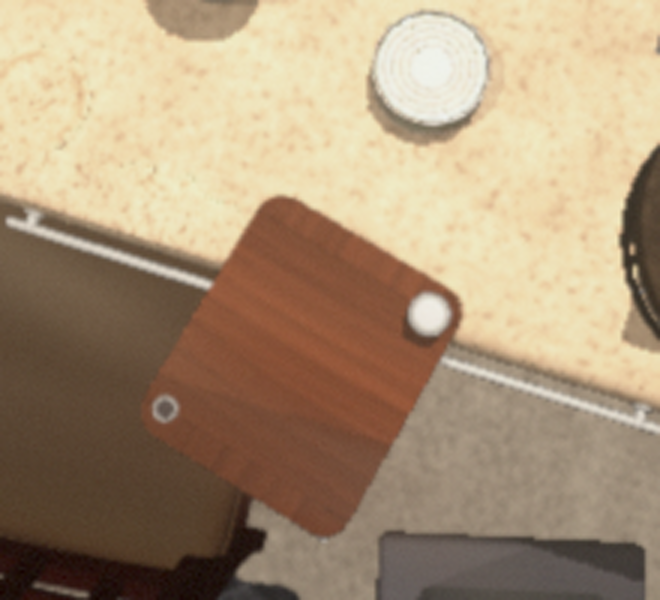

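```bash
python3 - <<'E'
from h import *
for u,v in((10,172),(100,200),(200,234),(205,237),(400,297),(416,303)):print(u,v,ray("top",u,v,0))
print("rail",[ray("top",u,v,0) for u,v in((209,244),(417,310))])
d=np.load("pics/top0.npy");X=pts("top",d)
for u in(100,190,225,370,395):
    c=X[:,u]; i=np.where(c[:,2]>-.02)[0]; i=i[(i<320)].max()
    print(u,[(k,*np.round(c[k],3)) for k in range(i-10,i+5,1)])
E
```

```text
10 172 [0.61928288 0.92925815 0.        ]
100 200 [0.56247083 0.7107799  0.        ]
200 234 [0.49515721 0.47592148 0.        ]
205 237 [0.48898169 0.46411243 0.        ]
400 297 [0.37876534 0.03367575 0.        ]
416 303 [ 3.67835130e-01 -3.01115151e-04  0.00000000e+00]
rail [array([0.47392142, 0.45360629, 0.        ]), array([ 0.35352683, -0.00229319,  0.        ])]
100 [(200, np.float64(0.563), np.float64(0.713), np.float64(-0.004)), (201, np.float64(0.561), np.float64(0.712), np.float64(-0.003)), (202, np.float64(0.558), np.float64(0.711), np.float64(-0.002)), (203, np.float64(0.557), np.float64(0.714), np.float64(-0.007)), (204, np.float64(0.555), np.float64(0.714), np.float64(-0.009)), (205, np.float64(0.554), np.float64(0.717), np.float64(-0.014)), (206, np.float64(0.732), np.float64(1.248), np.float64(-0.949)), (207, np.float64(0.728), np.float64(1.246), np.float64(-0.948)), (208, np.float64(0.722), np.float64(1.243), np.float64(-0.944)), (209, np.float64(0.718), np.float64(1.244), np.float64(-0.946)), (210, np.float64(0.374), np.float64(0.196), np.float64(0.901)), (211, np.f
[... 3470 characters left out ...]
6), np.float64(-0.115), np.float64(-0.944)), (302, np.float64(0.361), np.float64(-0.115), np.float64(-0.946)), (303, np.float64(0.357), np.float64(-0.116), np.float64(-0.946)), (304, np.float64(0.364), np.float64(0.042), np.float64(-0.015)), (305, np.float64(0.362), np.float64(0.042), np.float64(-0.014)), (306, np.float64(0.359), np.float64(0.041), np.float64(-0.016)), (307, np.float64(0.357), np.float64(0.041), np.float64(-0.018)), (308, np.float64(0.336), np.float64(-0.115), np.float64(-0.941)), (309, np.float64(0.332), np.float64(-0.117), np.float64(-0.953)), (310, np.float64(0.328), np.float64(-0.116), np.float64(-0.946)), (311, np.float64(0.324), np.float64(-0.114), np.float64(-0.937))]
```

The lid reads about 13° clockwise of the edge normal, which is past its "shut" stop. I'll check the caddy body in the side view before trusting this frame.

```bash
python3 - <<'E'
from h import *
img=cv2.imread("pics/side0.png");cv2.imwrite("pics/sc.png",cv2.resize(img[160:320,310:460],None,fx=3.7,fy=3.7,interpolation=2))
d=np.load("pics/side0.npy");X=pts("side",d)
R=np.array([[.9661,-.2582],[.2582,.9661]])
m=np.zeros(d.shape,bool);m[220:310,340:430]=1
m&=(X[...,2]<-.02)&(X[...,2]>-.19)&(d>0)&(X[...,1]>.05)&(X[...,1]<.4)
P=X[m];print(len(P))
for z in(-.03,-.06,-.09,-.12,-.15):
    q=P[abs(P[:,2]-z)<.008]
    if len(q)>5:
        print(z,len(q),q.min(0).round(3),q.max(0).round(3),q[::max(1,len(q)//12)].round(3).tolist())
# lid from side
hsv=cv2.cvtColor(img,cv2.COLOR_BGR2HSV)
m=np.zeros(d.shape,bool);m[180:270,330:440]=1;m&=(abs(X[...,2]-.008)<.008)&(img[...,2].astype(int)-img[...,0]>25)&(X[...,0]<.53)&(X[...,1]<.4)
c=max(cv2.findContours(m.astype(np.uint8),0,1)[0],key=cv2.contourArea)
print(cv2.boxPoints(cv2.minAreaRect(np.array([X[y,x,:2] for x,y in c[:,0]],np.float32))))
E
```

```text
1813
-0.03 103 [ 0.27   0.239 -0.038] [ 0.468  0.395 -0.022] [[0.273, 0.243, -0.023], [0.286, 0.266, -0.027], [0.442, 0.294, -0.026], [0.439, 0.315, -0.022], [0.315, 0.316, -0.033], [0.445, 0.339, -0.022], [0.326, 0.333, -0.03], [0.356, 0.345, -0.023], [0.357, 0.346, -0.028], [0.357, 0.347, -0.031], [0.357, 0.349, -0.032], [0.352, 0.35, -0.034], [0.348, 0.351, -0.037]]
-0.06 207 [ 0.263  0.226 -0.068] [ 0.434  0.335 -0.052] [[0.263, 0.226, -0.057], [0.432, 0.271, -0.064], [0.417, 0.282, -0.059], [0.418, 0.281, -0.067], [0.396, 0.293, -0.057], [0.402, 0.29, -0.067], [0.383, 0.301, -0.057], [0.386, 0.299, -0.067], [0.367, 0.311, -0.055], [0.314, 0.315, -0.053], [0.36, 0.314, -0.063], [0.333, 0.332, -0.054], [0.327, 0.334, -0.063]]
-0.09 222 [ 0.263  0.226 -0.098] [ 0.433  0.335 -0.082] [[0.267, 0.232, -0.084], [0.424, 0.278, -0.087], [0.409, 0.285, -0.086], [0.4, 0.291, -0.086], [0.4, 0.292, -0.093], [0.3, 0.29, -0.096], [0.377, 0.305, -0.086], [0.374, 0.305, -0.094], [0.357, 0.317, -0.083], [0.35, 0.32, -0.086], [0.341, 0.326, -0.086], [0.338, 0.325, -0.094], [0.331, 0.331, -0.094]]
-0.12 219 [ 0.264  0.228 -0.128] [ 0.427  0.335 -0.112] [[0.264, 0.228, -0.121], [0.421, 0.28, -0.116], [0.414, 0.282, -0.121], [0.409, 0.288, -0.123], [0.303, 0.296, -0.113], [0.385, 0.299, -0.119], [0.382, 0.302, -0.124], [0.36, 0.313, -0.112], [0.359, 0.314, -0.119], [0.357, 0.316, -0.124], [0.347, 0.322, -0.124], [0.343, 0.326, -0.126], [0.327, 0.334, -0.123]]
-0.15 201 [ 0.264  0.227 -0.158] [ 0.429  0.335 -0.142] [[0.266, 0.23, -0.144], [0.426, 0.277, -0.151], [0.296, 0.282, -0.144], [0.404, 0.289, -0.146], [0.394, 0.294, -0.147], [0.391, 0.296, -0.153], [0.373, 0.306, -0.142], [0.375, 0.306, -0.151], [0.365, 0.313, -0.15], [0.36, 0.314, -0.157], [0.343, 0.325, -0.144], [0.337, 0.328, -0.149], [0.332, 0.331, -0.153]]
[[0.2602682  0.21600102]
 [0.43770695 0.12263595]
 [0.5175535  0.27438295]
 [0.34011477 0.36774802]]
```

View pics/sc.png

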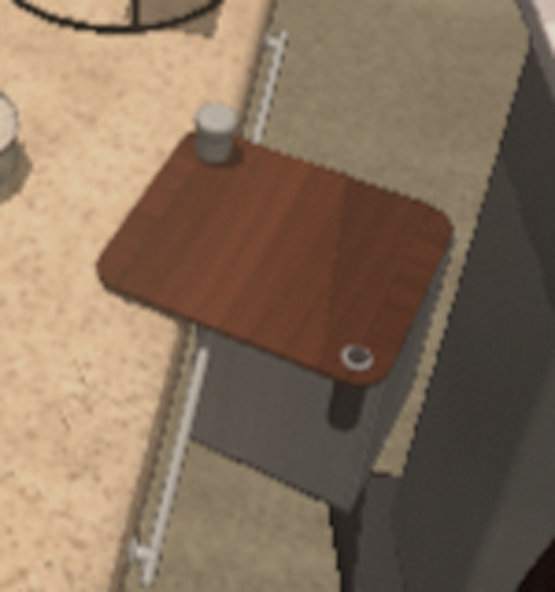

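The side view settles it: the lid and the caddy body agree with each other. The body's left wall runs at about -30° and the lid at -28°, so the caddy really is yawed about 14° from the visible edge. The lid is nearly shut. I'll use the caddy frame measured from the body and the pin, and swing the lid now.

```bash
cat >>h.py <<'E'
PIN=np.array([.3469,.340]);RAD=.1945
def att(a):  # tool down, jaw axis at angle a
    x=np.array([0,0,-1.]);z=np.array([np.cos(a),np.sin(a),0]);return np.column_stack([x,np.cross(z,x),z])
def knob(phi,z):return [*(PIN+RAD*np.array([np.cos(phi),np.sin(phi)])),z]
def st(m=""):
    s=sense();print(m,round(s["time_s"],2),s["position"].round(4),s["wrist_force"].round(1),round(s["finger_gap"],4))
E
python3 - <<'E'
from h import *
a0=np.radians(-68.4)
for p in np.linspace(a0-.1,a0+1.75,6): print(p,inverse_kinematics(knob(p,.05),att(p+np.pi/2)))
command_gripper(.05)
movep(knob(a0,.16),att(a0+np.pi/2)); st("above")
print(move_l(knob(a0,.05),feed=.08,until_force=8)); st("down")
p,d=camera("side");cv2.imwrite("pics/s1.png",cv2.resize(p[100:300,260:500,::-1],None,fx=3,fy=3))
E
```

```text
-1.2938052083641216 [-0.63369304  0.40617664  0.20495572  2.28362207 -0.17996466  0.46591835
 -0.00688056]
-0.9238052083641216 [-0.58993354  0.48160363  0.15848325  2.12379724 -0.14129873  0.54578382
  0.31875307]
-0.5538052083641216 [-0.56536412  0.55194031  0.07361405  1.96924395 -0.06617364  0.62265614
  0.5681228 ]
-0.18380520836412173 [-0.56849244  0.61426577 -0.01999152  1.83545907  0.01805665  0.69204203
  0.78825772]
0.18619479163587838 [-0.6023751   0.66347045 -0.10232965  1.73535228  0.09267823  0.74745699
  1.0058258 ]
0.5561947916358785 [-0.64631143  0.69529333 -0.18828229  1.67795061  0.17056327  0.78441343
  1.21409089]
above 2.31 [0.4189 0.1606 0.1603] [-0.2  0.7 -0.4] 0.0502
False
down 3.83 [0.4188 0.1593 0.0504] [-0.  -0.2 -0.5] 0.0502
```

View pics/s1.png

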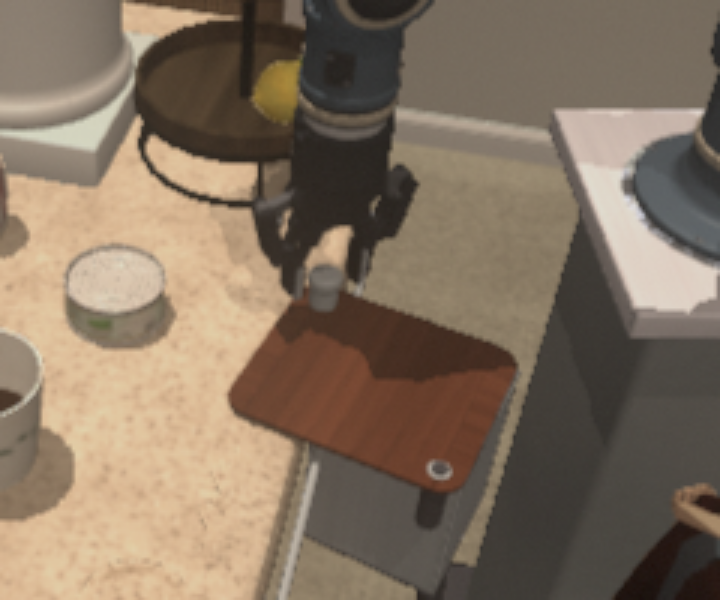

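The open fingers straddle the knob at (323,287). Next I'll swing the lid along the arc.

```bash
cat >>h.py <<'E'
def swing(a,b,z=.05,n=14,feed=.1,f=15):
    for p in np.linspace(a,b,n+1)[1:]:
        if move_l(knob(p,z),att(p+np.pi/2),feed=feed,until_force=f): print("force at",p); break
    st("swing"); return p
E
python3 - <<'E'
from h import *
a0=np.radians(-68.4)
p=swing(a0,a0+1.60); p=swing(p,p+.16,n=8,feed=.04,f=12)
print(p)
p,d=camera("top");cv2.imwrite("pics/t2.png",p[100:400,120:520,::-1].repeat(2,0).repeat(2,1));np.save("pics/t2.npy",d)
E
```

```text
swing 9.13 [0.5255 0.4165 0.0499] [-0.2  0.4 -0.1] 0.05
swing 11.13 [0.5179 0.4291 0.0492] [  7.  -25.1   8.8] 0.0502
0.5661947916358786
```

View pics/t2.png

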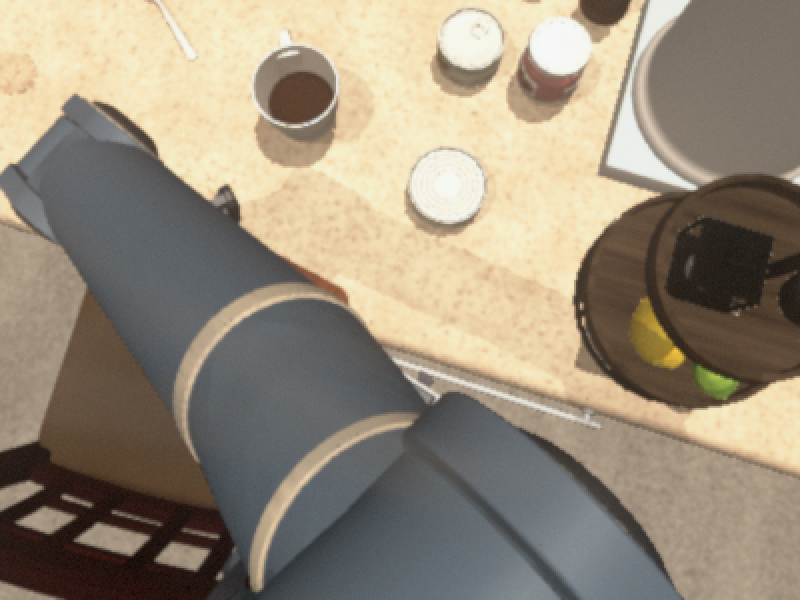

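The arm covers the lid in this view, but the force rose to 25 N at the expected stop angle. I'll back off, lift, hover behind the tin and check both views.

```bash
python3 - <<'E'
from h import *
p=.566
move_l(knob(p-.09,.05),att(p-.09+np.pi/2),feed=.05); st("slack")
move_l(knob(p-.09,.22),feed=.2)
tin=np.array([.5945,.1637]); 
yaw=np.radians(-29.5);ex=np.array([np.cos(yaw),np.sin(yaw)]);ey=np.array([-ex[1],ex[0]]);O=np.array([.4195,.208])
print("tin in caddy",(tin-O)@ex,(tin-O)@ey)
g=O-.03*ex; u=(g-tin)/np.linalg.norm(g-tin);print(u,np.degrees(np.arctan2(u[1],u[0])))
h=tin-.075*u
movep([*h,.22],att(np.arctan2(u[1],u[0])+np.pi/2-np.pi)); st("hover")
for n in("top","side"):
    im,d=camera(n);np.save(f"pics/{n}3.npy",d);cv2.imwrite(f"pics/{n}3.png",im[...,::-1])
a=cv2.imread("pics/top3.png")[90:390,200:460];b=cv2.imread("pics/side3.png")[120:320,260:480]
b=cv2.resize(b,(330,300));cv2.imwrite("pics/both3.png",cv2.resize(np.hstack([a,b]),None,fx=1.35,fy=1.35))
for k in("flat",343,193),("tall",355,122):print(k,ray("top",k[1],k[2],.04 if k[0]=="flat" else .058))
E
```

```text
slack 11.68 [0.52   0.4292 0.0501] [ 1.5 -3.8  2. ] 0.05
tin in caddy 0.17412661050206607 0.04761736568796923
[-0.95946552  0.28182605] 163.63078087470745
hover 13.91 [0.6657 0.1457 0.2199] [-0.7  0.9  0.2] 0.05
('flat', 343, 193) [0.59217964 0.16405923 0.04      ]
('tall', 355, 122) [0.7503     0.14346804 0.058     ]
```

View pics/both3.png

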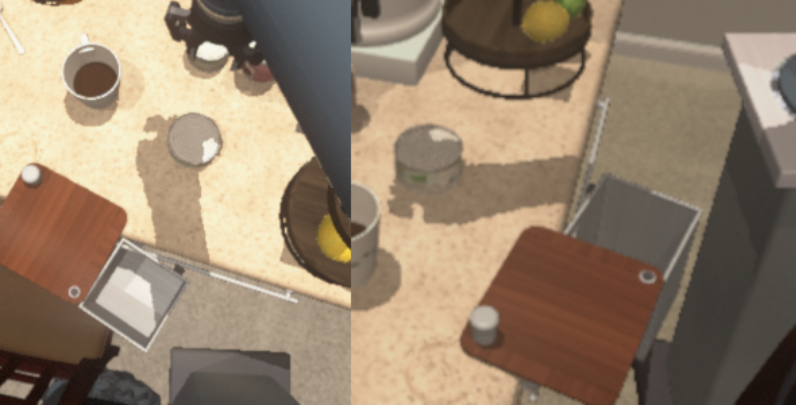

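Both views show the lid aside, with the knob at about (223,220) in the top image. The mouth is open, with rim corners at about (290,268), (337,301), (310,349) and (260,316), and the tin is untouched. I'll check the mouth centre and path clearance numerically.

```bash
python3 - <<'E'
from h import *
C=np.array([ray("top",u,v,-.004)[:2] for u,v in((290.4,267.8),(337,301),(309.6,349),(260,316))])
print(C.round(4).tolist(),C.mean(0),[np.linalg.norm(C[i]-C[i-1]).round(4) for i in range(4)],np.degrees(np.arctan2(*(C[0]-C[3])[::-1])),np.degrees(np.arctan2(*(C[1]-C[2])[::-1])))
k=ray("top",223,219.6,.044);print("knob",k,np.linalg.norm(k[:2]-PIN),np.arctan2(*(k[:2]-PIN)[::-1])-np.radians(-70.1))
print("lid corners",ray("top",294,245.5,.01),ray("top",284,283,.01))
d=np.load("pics/top3.npy");X=pts("top",d);m=np.zeros(d.shape,bool);m[165:225,310:375]=1;m&=abs(X[...,2]-.038)<.008
print("tin",cv2.minEnclosingCircle(X[m][:,:2].astype(np.float32)))
E
```

```text
[[0.4303, 0.2716], [0.3645, 0.1676], [0.2648, 0.2212], [0.3264, 0.3299]] [0.34650443 0.2475814 ] [np.float64(0.1192), np.float64(0.1231), np.float64(0.1132), np.float64(0.1249)] -29.315269540714205 -28.294811406599
knob [0.52204366 0.4168658  0.044     ] 0.19126853769328203 1.6370379882091568
lid corners [0.47759482 0.26555136 0.01      ] [0.39688145 0.28207955 0.01      ]
tin ((0.594793438911438, 0.16364236176013947), 0.043455496430397034)
```

Everything agrees: mouth centre within 3 mm, lid at 1.64 rad, tin 87 mm across. I'll push with a two-finger cradle, first sideways into line with the mouth and then straight along the caddy's axis.

```bash
python3 - <<'E'
from h import *
tin=np.array([.5947,.1637]); M=np.array([.347,.2477])
yaw=np.radians(-29.3);ex=np.array([np.cos(yaw),np.sin(yaw)]);ey=np.array([-ex[1],ex[0]]);O=M+.081*ex
print("tin",(tin-O)@ex,(tin-O)@ey)
s=sense()["position"]; u=np.array([-.95947,.28183]); off=.047*u
print(move_l([*s[:2],.043],feed=.12,until_force=8)); st("down")
P=lambda x,y:[*(O+x*ex+y*ey-off),.043]
move_l([*(tin-off),.043],feed=.06); st("contact")
move_l(P(.07,0),feed=.07); st("aligned")
im,d=camera("top");cv2.imwrite("pics/t4.png",im[90:390,200:460,::-1].repeat(2,0).repeat(2,1))
E
```

```text
tin 0.1761196847283394 0.0479662144138911
False
down 15.63 [0.6663 0.1459 0.0439] [-0.4 -0.4  0.3] 0.0498
contact 16.23 [0.6398 0.1506 0.0432] [ 0.5  1.  -0.1] 0.0501
aligned 18.04 [0.524  0.1605 0.043 ] [ 0.3  1.4 -0.1] 0.0499
```

View pics/t4.png

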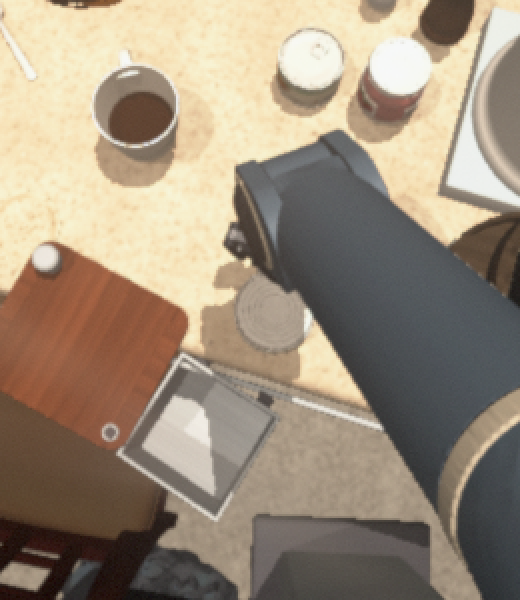

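The tin sits at (274,313) in the crop, which is about (337,246) in the full image. It is in the cradle and roughly on the mouth's axis. I'll finish the push after a numeric check of the tin's lateral offset.

```bash
python3 - <<'E'
from h import *
M=np.array([.347,.2477]);yaw=np.radians(-29.3);ex=np.array([np.cos(yaw),np.sin(yaw)]);ey=np.array([-ex[1],ex[0]]);O=M+.081*ex
t=ray("top",337,246.5,.04)[:2];x,y=(t-O)@ex,(t-O)@ey;print("tin caddy",x,y)
s=sense()["position"][:2]
Q=lambda X:[*(s+(X-x)*ex-y*ey*.9),.043]
if abs(y)<.015:
    move_l(Q(-.012),feed=.08);st()
    move_l(Q(-.05),feed=.10);st()
    sleep(.6)
    im,d=camera("side");cv2.imwrite("pics/s5.png",im[120:320,260:480,::-1].repeat(2,0).repeat(2,1))
    im,d=camera("top");np.save("pics/t5.npy",d);cv2.imwrite("pics/t5.png",im[90:390,200:460,::-1].repeat(2,0).repeat(2,1))
    X=pts("top",d);m=((X[...,:2]-M)**2).sum(-1)<.05**2;m&=(X[...,2]>-.2)&(X[...,2]<.06)
    print(m.sum(),np.percentile(X[m][:,2],[5,25,50,75,95]).round(3))
E
```

```text
tin caddy 0.06803919833974835 -0.0021183637596676017
 19.24 [0.4554 0.2011 0.043 ] [-0.2  0.2  0.7] 0.0497
 19.77 [0.4221 0.2201 0.0431] [-0.7 -0.1  0. ] 0.0498
443 [-0.129 -0.127 -0.125 -0.124 -0.122]
```

View pics/t5.png

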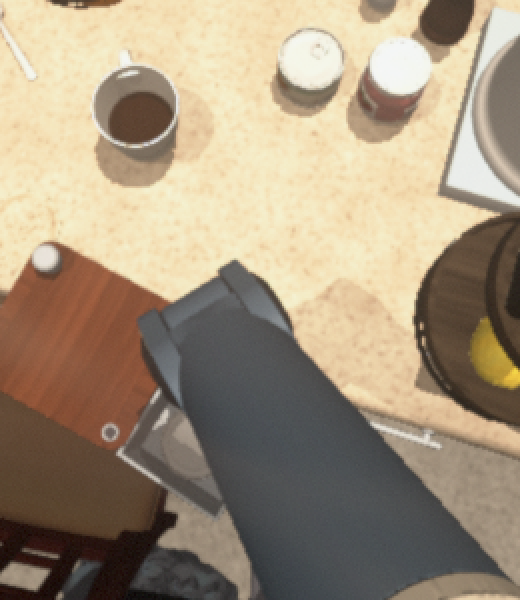

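The tin lies flat in the caddy: its top reads -125 mm, where floor plus 40 mm predicts -122 mm. Next is shutting the lid.

```bash
python3 - <<'E'
from h import *
s=sense()["position"]
move_l([*s[:2],.22],feed=.2)
p=.42
movep(knob(p,.2),att(p+np.pi/2))
print(move_l(knob(p,.05),feed=.1,until_force=8));st("down")
p=swing(p,-1.20);p=swing(p,-1.42,n=11,feed=.04,f=12);print(p)
E
```

```text
False
down 24.06 [0.5249 0.4196 0.0508] [ 0.6 -1.3  0.5] 0.0498
swing 29.31 [0.4182 0.1593 0.0501] [0.  0.2 0.6] 0.0498
swing 32.06 [0.3993 0.1551 0.0548] [ 40.2   9.5 -22.2] 0.0503
-1.42
```

The shut stop was reached, with the wrist force climbing well short of its limit. I'll release, lift and check.

```bash
python3 - <<'E'
from h import *
p=-1.22
move_l(knob(p,.05),att(p+np.pi/2),feed=.05);st("slack")
move_l(knob(p,.2),feed=.15)
movep([.40,.50,.28],att(1.0));st()
im,d=camera("top");X=pts("top",d);cv2.imwrite("pics/t6.png",im[90:390,200:460,::-1].repeat(2,0).repeat(2,1))
m=(abs(X[...,2]-.044)<.006)&(np.hypot(X[...,0]-.415,X[...,1]-.157)<.05)
c,r=cv2.minEnclosingCircle(X[m][:,:2].astype(np.float32));phi=np.arctan2(c[1]-PIN[1],c[0]-PIN[0])
print("knob",c,r,"phi",phi,"lid",phi-np.radians(-29.3-40.6))
E
```

```text
slack 32.98 [0.413  0.1571 0.0498] [-0.4  0.  -0.1] 0.0497
 35.46 [0.4012 0.498  0.2795] [-0.3 -0.2 -0.6] 0.0502
knob (0.41136103868484497, 0.15735439956188202) 0.01473186258226633 phi -1.2315140066272314 lid -0.011528859483195042
```

View pics/t6.png

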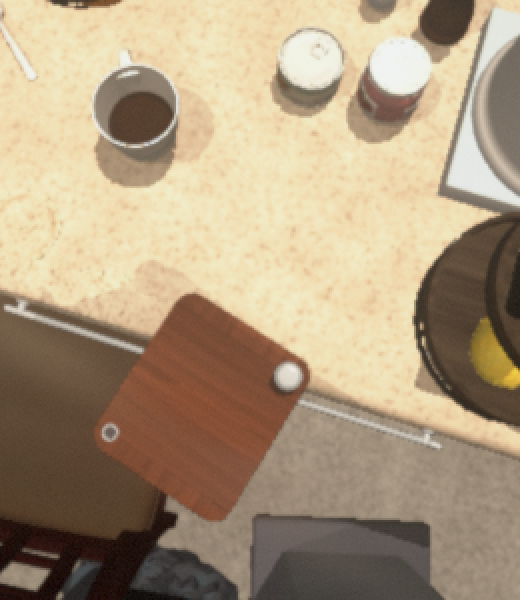

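The lid is shut, reading about -0.01 rad with the knob at (288,377) in the crop. The tall tin, jam jar and mug are unmoved and the arm is clear.

```bash
python3 -c "
from rig import *
sleep(.3);finish_job()"
```

```text
the job is handed in; nothing more can be done
```

I swung the lid aside by its knob, pushed the flat tin off the bar into the caddy, swung the lid shut and handed the job in. The robot's clock stood at about 36 s of the 72 s allowed.

**Last checks**
- **Lid, open:** it measured 1.64 rad before the push.
- **Flat tin:** it lay flat inside the caddy, its top 125 mm below the bar, where about 122 mm was expected. The closed lid hides it, so this was read just before shutting.
- **Lid, shut:** it measured -0.01 rad at the end. I pressed it against its stop at about 40 N on the wrist, more than the 12 N I set, because the force limit did not trigger. That is the same figure as the 40 N limit on the arm and gripper body. The load should have been on the fingers, and nothing reported a failure.
- **Other items:** the tall tin, jam jar and mug look unmoved in the pictures. I compared them by eye and did not measure their final positions.
- **Arm:** it was clear of everything at hand-in.

**One disagreement:** the caddy stands about 14° off square to the bar's edge, although the description says it is square. I used the frame measured from the caddy body, lid pin and mouth. Its predicted mouth centre came within 3 mm of the one measured once the lid was open.

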